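# Click the carrying bar into the tea tray's two posts

## Task

The tea tray is ready to be carried out: pick up its carrying bar from the counter and lower it level, both pins at once, into the slots of the tray's two posts, then press it gently past the spring catches until both pins are fully home on the slot floors, centred between the posts, and let go. The posts are springy and delicate, so press by feel and never hard, and leave the glasses, saucers, sugar pot and teapot standing where they are.

Things in the scene. Friction and masses are not known exactly. Their poses are not given: they have to be found in the camera images.
- bar: The tray's loose carrying bar: a pale bamboo grip block 20 mm wide (x), 110 long (y), 24 high (z) on a round steel rod, 10 mm thick and 280 mm long, that runs through it lengthwise and sticks out 85 mm at each end as a plain pin. Both ends are alike. Origin: centre of the block's underside; the rod's centre line is 12 mm above it, along the bar's y. About 0.15 to 0.25 kg.
- bar_pin_a (a point): Point on the rod's centre line 115 mm from the bar's middle towards its +y: it lies in a slot when the bar is centred.
- bar_pin_b (a point): The same point on the other pin, 115 mm towards the bar's -y.
- tray: Bamboo tray, 240 (x) by 320 mm (y), rim 24 mm high; it does not slide. Origin: centre of its underside, on the counter. At the middle of each short side, 115 mm to +y and -y, a bamboo socket 34 x 26 mm, 108 mm high, carries a sprung steel post. Five glasses stand on it, on both sides of the line between the posts; their tops are 94 mm above the counter.
- post_left: The tray's +y post: a steel fork 16 mm thick (y), 37 mm wide (x), with a U slot open at the top; the rod lies through it along y. Origin: centre of the rod when fully home (155 mm above the counter with the post unloaded); axes as the tray's, z up. The slot is 13 mm wide, floor 5 mm below the origin. Over 20 N damages the fork.
- mouth_left (a point): Middle of the left slot's mouth, 32 mm above that post's origin; the mouth flares from 23 mm wide here to 13 mm, 8 mm lower. The post rides on a soft, damped spring (press slowly: it adds 0.2 N per mm/s): it starts to sink at about 1 N, sinks 2.5 mm per newton and strikes a hard stop after 28 mm (about 12 N), so it gives way before its catch and rises as the rod snaps in.
- catch_left (a point): Middle of the left post's spring catch, 5 mm above the post's origin: two steel rollers 8 mm thick jut into the slot from both sides. The rod meets them about 10 mm above home and must be pressed past with roughly 6 to 10 N on this post (pressed slowly); it snaps past about 5 mm above home, and the rollers then hold it down on the slot floor.
- post_right: The tray's -y post: a steel fork 16 mm thick (y), 37 mm wide (x), with a U slot open at the top; the rod lies through it along y. Origin: centre of the rod when fully home (155 mm above the counter with the post unloaded); axes as the tray's, z up. The slot is 13 mm wide, floor 5 mm below the origin. Over 20 N damages the fork.
- mouth_right (a point): Middle of the right slot's mouth, 32 mm above that post's origin; the mouth flares from 23 mm wide here to 13 mm, 8 mm lower. The post rides on a soft, damped spring (press slowly: it adds 0.2 N per mm/s): it starts to sink at about 1 N, sinks 2.5 mm per newton and strikes a hard stop after 28 mm (about 12 N), so it gives way before its catch and rises as the rod snaps in.
- catch_right (a point): Middle of the right post's spring catch, 5 mm above the post's origin: two steel rollers 8 mm thick jut into the slot from both sides. The rod meets them about 10 mm above home and must be pressed past with roughly 6 to 10 N on this post (pressed slowly); it snaps past about 5 mm above home, and the rollers then hold it down on the slot floor.
- glass1: Slim empty tea glass, 54 mm across the rim, 84 mm high, standing on the tray; a bystander. Origin: centre of its underside.
- glass2: Slim empty tea glass, 54 mm across the rim, 84 mm high, standing on the tray; a bystander. Origin: centre of its underside.
- glass3: Slim empty tea glass, 54 mm across the rim, 84 mm high, standing on the tray; a bystander. Origin: centre of its underside.
- glass4: Slim empty tea glass, 54 mm across the rim, 84 mm high, standing on the tray; a bystander. Origin: centre of its underside.
- glass5: Slim empty tea glass, 54 mm across the rim, 84 mm high, standing on the tray; a bystander. Origin: centre of its underside.
- saucers: Stack of five pale blue saucers, 110 mm across, 37 mm high; a bystander. Origin: centre of its underside.
- sugar_pot: Steel sugar pot with a flip lever lid, 84 mm across, 107 mm high; a bystander. Origin: centre of its underside.
- teapot: Small white ceramic teapot, body 112 mm across, 113 mm high, spout and handle along its y; a bystander. Origin: centre of its underside.

How it is judged (in metres and radians):
On the way, in this order (a step that is already met when the one before it is completed fails the run):
1. the bar has been picked up clear of the counter (its underside higher than 80 mm) (height (world z) of bar above 0.08 m), for 0.1 s.
2. both pins are inside their slots together (3 to 22 mm above home), before either is home (((z of bar_pin_a in the frame of post_left between 0.003 and 0.022 m and x of bar_pin_a in the frame of post_left between -0.004 and 0.004 m and y of bar_pin_a in the frame of post_left between -0.02 and 0.02 m and z of bar_pin_b in the frame of post_right between 0.003 and 0.022 m and x of bar_pin_b in the frame of post_right between -0.004 and 0.004 m and y of bar_pin_b in the frame of post_right between -0.02 and 0.02 m) or (z of bar_pin_a in the frame of post_right between 0.003 and 0.022 m and x of bar_pin_a in the frame of post_right between -0.004 and 0.004 m and y of bar_pin_a in the frame of post_right between -0.02 and 0.02 m and z of bar_pin_b in the frame of post_left between 0.003 and 0.022 m and x of bar_pin_b in the frame of post_left between -0.004 and 0.004 m and y of bar_pin_b in the frame of post_left between -0.02 and 0.02 m))), for 0.05 s.
At the end, for the whole second after the job is handed in: Each of the two pins lies in its own slot (either way round) with its centre within 2 mm of home in height, within 3 mm across the slot and within 12 mm along the rod; the bar is at rest (under 20 mm/s) and released; the bystanders stand upright (within 0.2 rad) (((z of bar_pin_a in the frame of post_left between -0.002 and 0.002 m and x of bar_pin_a in the frame of post_left between -0.003 and 0.003 m and y of bar_pin_a in the frame of post_left between -0.012 and 0.012 m and z of bar_pin_b in the frame of post_right between -0.002 and 0.002 m and x of bar_pin_b in the frame of post_right between -0.003 and 0.003 m and y of bar_pin_b in the frame of post_right between -0.012 and 0.012 m) or (z of bar_pin_a in the frame of post_right between -0.002 and 0.002 m and x of bar_pin_a in the frame of post_right between -0.003 and 0.003 m and y of bar_pin_a in the frame of post_right between -0.012 and 0.012 m and z of bar_pin_b in the frame of post_left between -0.002 and 0.002 m and x of bar_pin_b in the frame of post_left between -0.003 and 0.003 m and y of bar_pin_b in the frame of post_left between -0.012 and 0.012 m)) and linear speed of bar below 0.02 m/s and contact force between the fingers and bar below 0.1 N and angle between each of glass1, glass2, glass3, glass4, glass5, saucers, sugar_pot, teapot's own z axis and vertical below 0.2 rad); the robot touches nothing.
It fails at once if more than 20 N on the slot floor, a prong or the lip of the left post's fork (contact force between anything else and post_left_c0 above 20 N or contact force between anything else and post_left_c1 above 20 N or contact force between anything else and post_left_c2 above 20 N or contact force between anything else and post_left_c3 above 20 N or contact force between anything else and post_left_c4 above 20 N).
It fails at once if more than 20 N on the slot floor, a prong or the lip of the right post's fork (contact force between anything else and post_right_c0 above 20 N or contact force between anything else and post_right_c1 above 20 N or contact force between anything else and post_right_c2 above 20 N or contact force between anything else and post_right_c3 above 20 N or contact force between anything else and post_right_c4 above 20 N).
It fails at once if a glass, the saucers, the sugar pot or the teapot moved more than 30 mm (distance of any of glass1, glass2, glass3, glass4, glass5, saucers, sugar_pot, teapot from where it was at the start of the episode above 0.03 m).
It also fails if it takes over 72 s, if anything falls off the work surface, if the arm or the gripper's body presses on something with over 40 N, if the wrist force passes 120 N, or if a joint passes its speed limit or range.

## Robot

A 6-joint arm with a two-finger parallel gripper is mounted at the origin on the work surface. World frame = base frame: x ahead of the robot, y to its left, z up, the work surface at z = 0. Lengths are in m, angles in degrees, forces in N, time in s.
With the tool pointing down it reaches from about 0.4 to 0.825 m from the base axis. Payload 7 kg.
Tool frame: the origin (TCP) lies midway between the tips of the shut fingers; the grasp point (between the pads) lies r.grasp_offset behind it (r.grasp_offset is the distance from the TCP to the grasp point, in m); z points along the fingers, y is the direction in which the jaws open and shut (so a half turn about z gives the same grasp; the last joint's range is limited). The gripper opens to 88 mm and grips with 3 to 60 N. Pads are 19 mm wide; open, the fingers measure 130 mm over their backs; the gripper's body (78 mm by 193 mm) begins 47 mm behind the grasp point.
Start: joints at [-49.326, 20.546, 0.682, 0, -70.136, -16.507], TCP at [0.276, -0.616, 0.227] pointing down, gripper open.
Joint ranges: [-176.03, 176.03], [-82.01, 121.73], [-58.28, 71.71], [-173.87, 95.51], [-174.79, -0.11], [-173.66, 173.66]. Speed limits (degrees/s): [136.94, 136.94, 172.46, 180, 180, 180].

## Interface

Orientations are given as [roll, pitch, yaw] about the fixed x, y, z axes, in that order (R = Rz(yaw) Ry(pitch) Rx(roll)).
In Python, from plant import status, imaging, r gives the robot as it stands.
- The arm moves only by the tool apply_moves, never from a script. Its argument "moves" is a list of rows, each a list of 6 numbers: the shift along the tool's x, y, z in units of 200 mm (1.0 is 200 mm), then the turn, a rotation vector about the tool's x, y, z in units of 90 degrees (1.0 is 90 degrees). In form: [[tx, ty, tz, rx, ry, rz], ...]. A call has 1 to 12 rows; each row is the pose to reach, as a shift and turn from the pose measured when the call began, along the tool's axes at that moment; what a row does not reach only later rows make up. A row lasts 1/8 s, in which the tool goes at most 62.5 mm and 10.7 degrees, less where a joint would pass 70% of its speed; a pose out of reach is approached as far as the arm can. A call with a number of a shift or a turn outside -1 to 1 is refused whole. A call with a gripper value outside its range is refused whole. "hand" is the closure, from -1 (fully open) to 1 (shut), set as the call begins (left out, the last holds). The fingers move at their own pace and stop on an object; "grip_force" is the grip in N (left out, the last holds). Time passes only in rows, so rows that repeat a pose let the fingers close. It gives the time, the measured TCP pose, the force and the opening at its end, in the units of the state.
- status.get_state(): the state, without advancing time (a new reading comes with each control period).
- imaging.capture(name): name is "scene" or "top" or "wrist"; returns (picture, depth): 420x560x3 uint8, blue, green, red; 420x560 float32, m along the optical axis (not along the pixel's ray), 0 where there is no reading.
- imaging.camera_info(name): a dict with "fx", "fy", "cx", "cy" (pixels), "k1" (the pictures are not rectified: a ray, as slopes to the right and down, at radius r is drawn at 1 + k1 r^2 times it, then the intrinsics apply), "T" (4x4, takes a point from camera to world coordinates). Camera axes: x right, y up, looking along -z (the intrinsics and any distortion apply to the point x, -y, -z); pixel columns grow to the right and rows downward; lengths in m; the calibration is good to about 2 mm. A picture is of the moment at which its call begins: read the wrist's pose just before it. camera_info takes no time and is no camera call; for the wrist camera it gives the pose at the moment of the call.
- r.close_job(): hands the job in, once; it reports no verdict.
The state is a dict: "time_s": time; "joints": joint angles; "qd": joint speeds; "joint_torque": joint torques, N m; "tcp_pos": TCP position; "eef_rot": TCP orientation; "contact_force": force on the tool from outside, world axes, zero at the start; "moment": the same for the moment, N m; "gripper_width": finger opening in m.
Only numpy, scipy, OpenCV 4.12 (cv2) and the standard library are available. Lean on these libraries where they do the work, as an engineer would, in place of code of your own. Each camera call takes 0.05 s, during which the arm holds its last target.

## Working session

There is one attempt and no reset: what is moved stays moved. The work goes in short steps, Python scripts to look and compute and a tool call to move; the robot and the scene stay as the last step left them, time stands still between calls to the robot, and variables do not carry over. Pictures are saved under pics/ and viewed, and the job is handed in when it is done.

Besides the shell and the picture viewer there is one more tool, called after "Emit:" as name(argument=value, ...) on one line, values as JSON. apply_moves: Moves the arm, as the interface text tells. Its arguments: {"type":"object","properties":{"moves":{"type":"array","items":{"type":"array","items":{"type":"number"}}},"hand":{"type":"number"},"grip_force":{"type":"number"}},"required":["moves"]}

```bash
ls; mkdir -p pics
python3 - <<'E'
from plant import status, imaging, r
import cv2,numpy as np
print(status.get_state(), r.grasp_offset)
for n in ["scene","top"]:
    p,d=imaging.capture(n); cv2.imwrite(f"pics/{n}0.png",p); np.save(f"{n}0.npy",d)
    print(n,imaging.camera_info(n))
E
```

```text
pics
{'time_s': 0.0, 'joints': array([-4.93279973e+01,  2.05914424e+01,  6.34978387e-01, -1.94432886e-02,
       -7.01349907e+01, -1.65076508e+01]), 'qd': array([ 0.00827465,  0.07140376, -0.02518051,  0.00758355,  0.05562026,
        0.05662534]), 'joint_torque': array([-1.19537628e-03, -5.82718670e+01,  2.93055439e+01,  6.99739069e+00,
        6.70002846e-03, -2.31056301e-04]), 'tcp_pos': array([ 0.27610573, -0.61542945,  0.22563387]), 'eef_rot': array([ 1.79907121e+02, -8.46408428e-03, -1.55842263e+02]), 'contact_force': array([ 0.35111644, -0.06383974, -1.22443101]), 'moment': array([ 0.02248176, -0.02448381, -0.03560469]), 'gripper_width': 0.08772575799301435} 0.0188
scene {'fx': 503.50948753169797, 'fy': 503.50948753169797, 'cx': 285.9684688136472, 'cy': 205.72294528372666, 'k1': 0.05622618695650361, 'T': array([[ 0.84409286, -0.44735225,  0.29560651,  0.91182268],
       [ 0.53618431,  0.70801043, -0.45959506, -0.5319572 ],
       [-0.00369161,  0.54644049,  0.8374898 ,  1.07414854],
       [ 0.        ,  0.        ,  0.        ,  1.        ]])}
top {'fx': 475.32114767811106, 'fy': 475.32114767811106, 'cx': 280.1898511680813, 'cy': 212.33610847511525, 'k1': -0.09183994683880528, 'T': array([[-4.31977512e-03,  9.90888148e-01, -1.34618046e-01,
         4.23549024e-01],
       [-9.99504621e-01, -8.16398470e-05,  3.14722979e-02,
         2.01355463e-02],
       [ 3.11745368e-02,  1.34687312e-01,  9.90397635e-01,
         1.25375113e+00],
       [ 0.00000000e+00,  0.00000000e+00,  0.00000000e+00,
         1.00000000e+00]])}
```

View pics/scene0.png

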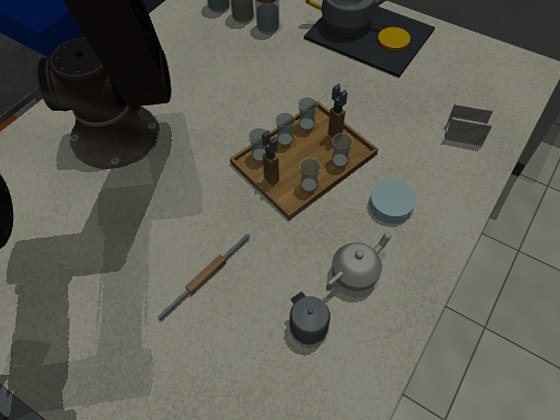

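View pics/top0.png

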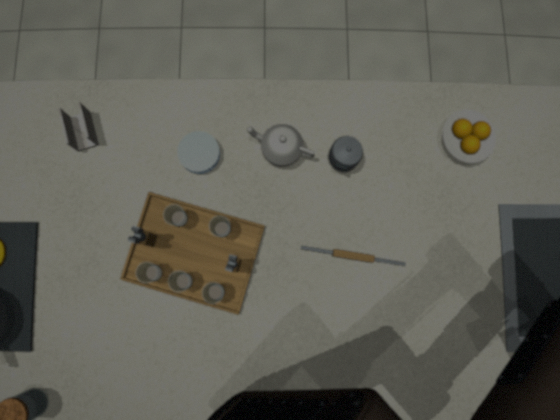

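```bash
cat > h.py <<'E'
import numpy as np,cv2
def cloud(d,ci):
    h,w=d.shape
    v,u=np.mgrid[0:h,0:w].astype(np.float32)
    K=np.array([[ci['fx'],0,ci['cx']],[0,ci['fy'],ci['cy']],[0,0,1]])
    pts=cv2.undistortPoints(np.stack([u.ravel(),v.ravel()],1)[:,None].astype(np.float64),K,np.array([ci['k1'],0,0,0,0]))[:,0]
    D=d.ravel().astype(float)
    c=np.stack([pts[:,0]*D,-pts[:,1]*D,-D,np.ones_like(D)])
    P=(ci['T']@c)[:3].T.reshape(h,w,3)
    P[d==0]=np.nan
    return P
def project(P,ci):
    c=np.linalg.inv(ci['T'])@np.r_[P,1]
    x,y=c[0]/-c[2],-c[1]/-c[2]; s=1+ci['k1']*(x*x+y*y)
    return ci['fx']*x*s+ci['cx'],ci['fy']*y*s+ci['cy']
E
python3 - <<'E'
from plant import imaging
import numpy as np,cv2
from h import *
for n,bb,pb in [("top",(295,412,240,270),[(120,155,220,250),(220,248,250,275)]),("scene",(155,255,230,325),[(255,285,125,190),(325,355,80,140)])]:
    P=cloud(np.load(n+"0.npy"),imaging.camera_info(n))
    img=cv2.imread(f"pics/{n}0.png")
    print(n,"counter z",np.nanmedian(P[280:300,300:320,2]) if n=="top" else np.nanmedian(P[350:380,200:260,2]))
    Q=P[bb[2]:bb[3],bb[0]:bb[1]].reshape(-1,3)
    m=(Q[:,2]>0.006)&(Q[:,2]<.05);q=Q[m]
    c=q.mean(0);u,s,vt=np.linalg.svd(q[:,:2]-c[:2],full_matrices=False)
    t=(q[:,:2]-c[:2])@vt[0]; e=(c[:2]+vt[0]*(t.max()+t.min())/2)
    print("bar n",m.sum(),"c",c,"dir",vt[0],np.degrees(np.arctan2(vt[0][1],vt[0][0])),"len",np.ptp(t),"mid",e)
    blk=q[q[:,2]>.0195]; print("blk",len(blk),blk.mean(0),np.ptp((blk[:,:2]-c[:2])@vt[0]), np.percentile(q[:,2],[50,90,98]))
    tt=(blk[:,:2]-c[:2])@vt[0]; print("blk mid",c[:2]+vt[0]*(tt.max()+tt.min())/2)
    for b in pb:
        Q=P[b[2]:b[3],b[0]:b[1]].reshape(-1,3); q=Q[(Q[:,2]>0.12)]
        print("post",len(q),q.mean(0),np.nanmax(q[:,2]),q.min(0),q.max(0))
        q=q[q[:,2]>.17]; print("  top",len(q),q.mean(0))
E
```

```text
top counter z 0.00011969842820636067
bar n 599 c [ 0.47741339 -0.20773902  0.01965619] dir [0.16396886 0.98646552] 80.56266155591575 len 0.29782054159313076 mid [ 0.47677213 -0.21159694]
blk 319 [ 0.47678197 -0.21103619  0.02399132] 0.25838103076979546 [0.02035443 0.0258624  0.02787855]
blk mid [ 0.47564938 -0.21835164]
post 206 [0.51855761 0.31581253 0.16346289] 0.19041223494737447 [0.49967797 0.30583487 0.12061806] [0.53854831 0.33033525 0.19041223]
  top 94 [0.51885768 0.31826584 0.18147127]
post 149 [0.45460542 0.09706396 0.1675173 ] 0.18861592756501544 [0.43680078 0.08573584 0.12270525] [0.47282658 0.11066019 0.18861593]
  top 83 [0.45447512 0.09797098 0.18216247]
scene counter z -0.00020363183049321165
bar n 837 c [ 0.48206751 -0.21416356  0.01844306] dir [-0.16219418 -0.98675886] -99.334277454563 len 0.27804655248118487 mid [ 0.48304044 -0.20824444]
blk 391 [ 0.48185565 -0.2074278   0.0236353 ] 0.1807937663015761 [0.01872523 0.02524313 0.02719095]
blk mid [ 0.48877111 -0.17338015]
post 277 [0.4606094  0.09655252 0.16053866] 0.18988740441377638 [0.43739961 0.08770969 0.12016746] [0.47797106 0.112176   0.1898874 ]
  top 110 [0.46006187 0.09857186 0.17871133]
post 281 [0.52642908 0.31769364 0.1586127 ] 0.19025292655804826 [0.50397746 0.30767975 0.12055753] [0.54527216 0.33300165 0.19025293]
  top 90 [0.52618334 0.3195349  0.17882769]
```

```bash
cat >> h.py <<'E'
from scipy.spatial.transform import Rotation as Ro
def go(p,yaw,roll=180.,pitch=0.):
    """units of one row from the present pose to target"""
    from plant import status
    s=status.get_state()
    R0=Ro.from_euler('xyz',s['eef_rot'],degrees=True); R1=Ro.from_euler('xyz',[roll,pitch,yaw],degrees=True)
    t=R0.inv().apply(np.array(p)-s['tcp_pos'])/.2
    w=np.degrees((R0.inv()*R1).as_rotvec())/90
    print('t',s['time_s'],'row',np.round(t,4),np.round(w,4),'tcp',s['tcp_pos'].round(4),s['eef_rot'].round(2),'F',s['contact_force'].round(2),'w',s['gripper_width'])
E
python3 -c "
from h import *
go([.378,-.41,.2],-128); go([.48,-.21,.2],-99.4)"
```

```text
t 0.1 row [-0.8851  0.7286  0.1296] [ 1.000e-03  1.000e-04 -3.093e-01] tcp [ 0.2761 -0.6154  0.2257] [ 1.7991e+02 -1.0000e-02 -1.5584e+02] F [0.69 0.83 0.03] w 0.08769391926850272
t 0.1 row [-1.7597  1.4322  0.1305] [ 9.000e-04  4.000e-04 -6.271e-01] tcp [ 0.2761 -0.6154  0.2257] [ 1.7991e+02 -1.0000e-02 -1.5584e+02] F [0.69 0.83 0.03] w 0.08769391926850272
```

Emit:
apply_moves(moves=[[-0.885,0.729,0.13,0,0,-0.31],[-0.885,0.729,0.13,0,0,-0.31],[-0.885,0.729,0.13,0,0,-0.31],[-0.885,0.729,0.13,0,0,-0.31],[-0.885,0.729,0.13,0,0,-0.31]], hand=-1, grip_force=60)

```text
time_s: 0.72
tcp_pos: [0.3788, -0.4074, 0.1997]
eef_rot: [179.9, 0.1, -127.7]
contact_force: [0.5, -0.4, 0.1]
gripper_width: 0.0878
```

```bash
python3 -c "
from h import *
go([.48,-.21,.2],-99.4)"
```

```text
t 0.725 row [-1.0902e+00  2.0400e-01 -2.0000e-04] [ 0.0011  0.0009 -0.3148] tcp [ 0.3788 -0.4074  0.1997] [ 1.7989e+02  5.0000e-02 -1.2773e+02] F [ 0.54 -0.38  0.12] w 0.08782241011825706
```

Emit:
apply_moves(moves=[[-1.0,0.204,0,0,0,-0.314],[-1.0,0.204,0,0,0,-0.314],[-1.0,0.204,0,0,0,-0.314],[-1.0,0.204,0,0,0,-0.314],[-1.0,0.204,0,0,0,-0.314]])

```text
time_s: 1.35
tcp_pos: [0.4694, -0.2238, 0.1998]
eef_rot: [179.9, 0.1, -99.4]
contact_force: [0.1, -0.0, -0.0]
gripper_width: 0.0877
```

Run:
```python
from h import *
from plant import imaging,status
go([.48,-.21,.2],-99.4)
ci=imaging.camera_info("wrist")
p,d=imaging.capture("wrist"); cv2.imwrite("pics/w1.png",p); np.save("w1.npy",d)
import pickle; pickle.dump(ci,open("w1.pkl","wb"));print(ci)
```

```text
t 1.35 row [-0.0766 -0.0412 -0.0007] [ 0.001   0.0011 -0.0002] tcp [ 0.4694 -0.2238  0.1998] [ 1.7991e+02  1.0000e-01 -9.9420e+01] F [ 0.08 -0.03 -0.03] w 0.087669036669589
{'fx': 335.5605842945058, 'fy': 335.5605842945058, 'cx': 277.71011855480106, 'cy': 209.93667397561592, 'k1': -0.04844524483047128, 'T': array([[-9.86458458e-01, -1.58826913e-01, -4.09111532e-02,
         4.58937395e-01],
       [ 1.64009478e-01, -9.54085972e-01, -2.50640876e-01,
        -2.90086506e-01],
       [ 7.75759039e-04, -2.53956628e-01,  9.67215296e-01,
         3.58115172e-01],
       [ 0.00000000e+00,  0.00000000e+00,  0.00000000e+00,
         1.00000000e+00]])}
```

View pics/w1.png

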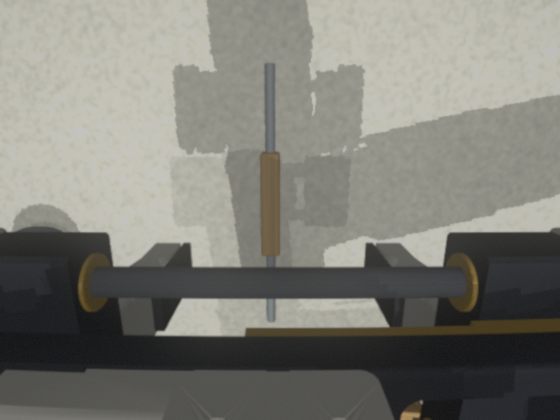

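Run:
```python
from h import *
import pickle
ci=pickle.load(open("w1.pkl","rb")); d=np.load("w1.npy"); P=cloud(d,ci); img=cv2.imread("pics/w1.png")
print("counter",np.nanmedian(P[100:140,380:440,2]))
Q=P[60:262,255:290].reshape(-1,3); q=Q[(Q[:,2]>.007)&(Q[:,2]<.04)]
for lo,hi,n in[(66,148,'rod'),(156,252,'blk')]:
    Q=P[lo:hi,255:290].reshape(-1,3); z=np.nanpercentile(Q[:,2],99); q=Q[(Q[:,2]>z-.006)]
    print(n,z,q.mean(0),np.polyfit(q[:,1],q[:,0],1),np.ptp(q[:,:2],0))
# axis points by intersecting with z planes: (v,u) 
def ray(u,v,z):
    K=np.array([[ci['fx'],0,ci['cx']],[0,ci['fy'],ci['cy']],[0,0,1]])
    x,y=cv2.undistortPoints(np.array([[[u,v]]],float),K,np.array([ci['k1'],0,0,0,0]))[0,0]
    dr=ci['T'][:3,:3]@[x,-y,-1]; o=ci['T'][:3,3]; return o+dr*(z-o[2])/dr[2]
for u,v,z in[(269.5,64,.012),(271,321,.012),(270.3,152.5,.024),(270.6,255.5,.024)]: print(ray(u,v,z))
```

```text
counter 0.00013605723262188896
rod 0.018058766348332294 [ 0.46423909 -0.30615764  0.01608687] [0.16375484 0.51437389] [0.02181213 0.07770906]
blk 0.0255530861823845 [ 0.48003232 -0.21154661  0.02381953] [0.15743515 0.5133372 ] [0.03541791 0.10307894]
[ 0.45750873 -0.34536001  0.012     ]
[ 0.50347868 -0.06861478  0.012     ]
[ 0.47067259 -0.26249499  0.024     ]
[ 0.48881911 -0.15509967  0.024     ]
```

```bash
python3 -c "
from h import *
go([.480,-.208,.05],-99.4);go([.480,-.208,.003],-99.4)"
```

```text
t 1.4 row [-0.0893 -0.0427  0.7489] [ 0.0012  0.0011 -0.0009] tcp [ 0.4689 -0.2245  0.1998] [ 1.7989e+02  9.0000e-02 -9.9480e+01] F [ 0.23  0.03 -0.23] w 0.08769299175106213
t 1.4 row [-0.0889 -0.0432  0.9839] [ 0.0012  0.0011 -0.0009] tcp [ 0.4689 -0.2245  0.1998] [ 1.7989e+02  9.0000e-02 -9.9480e+01] F [ 0.23  0.03 -0.23] w 0.08769299175106213
```

Emit:
apply_moves(moves=[[-0.089,-0.043,0.2,0,0,0],[-0.089,-0.043,0.5,0,0,0],[-0.089,-0.043,0.75,0,0,0],[-0.089,-0.043,0.9,0,0,0],[-0.089,-0.043,0.975,0,0,0],[-0.089,-0.043,0.98,0,0,0],[-0.089,-0.043,0.98,0,0,0]])

```text
time_s: 2.28
tcp_pos: [0.4808, -0.2085, 0.0049]
eef_rot: [180.0, 0.1, -99.5]
contact_force: [-0.4, 0.4, 0.7]
gripper_width: 0.0875
```

```bash
python3 -c "
from h import *
go([.480,-.208,.003],-99.4)"
```

```text
t 2.275 row [-0.0018  0.0044  0.0093] [ 0.0001  0.0011 -0.0012] tcp [ 0.4808 -0.2085  0.0049] [ 1.7999e+02  1.0000e-01 -9.9510e+01] F [-0.38  0.45  0.65] w 0.0875099760545206
```

Emit:
apply_moves(moves=[[-0.002,0.004,0.013,0,0,0],[-0.002,0.004,0.013,0,0,0]])

```text
time_s: 2.52
tcp_pos: [0.4805, -0.2079, 0.003]
eef_rot: [-179.9, 0.1, -99.5]
contact_force: [0.3, 0.1, -0.9]
gripper_width: 0.0878
```

Emit:
apply_moves(moves=[[0,0,0,0,0,0],[0,0,0,0,0,0],[0,0,0,0,0,0],[0,0,0,0,0,0],[0,0,0,0,0,0],[0,0,0,0,0,0]], hand=1, grip_force=60)

```text
time_s: 3.28
tcp_pos: [0.4805, -0.2079, 0.003]
eef_rot: [-179.9, 0.1, -99.5]
contact_force: [0.6, 0.1, 0.4]
gripper_width: 0.033
```

Emit:
apply_moves(moves=[[0,0,0,0,0,0],[0,0,0,0,0,0],[0,0,0,0,0,0]])

```text
time_s: 3.65
tcp_pos: [0.4804, -0.208, 0.0029]
eef_rot: [-179.9, 0.1, -99.5]
contact_force: [-0.4, 0.1, -0.3]
gripper_width: 0.0198
```

Emit:
apply_moves(moves=[[0,0,-0.2,0,0,0],[0,0,-0.5,0,0,0],[0,0,-0.8,0,0,0],[0,0,-1.0,0,0,0],[0,0,-1.0,0,0,0],[0,0,-1.0,0,0,0]])

```text
time_s: 4.4
tcp_pos: [0.4793, -0.208, 0.202]
eef_rot: [180.0, 0.1, -99.5]
contact_force: [0.1, -0.3, -2.5]
gripper_width: 0.0197
```

Run:
```python
from h import *
from plant import imaging,status
go([.4866,.2073,.235],-106.3)
ci=imaging.camera_info("wrist")
p,d=imaging.capture("wrist"); cv2.imwrite("pics/w2.png",p); np.save("w2.npy",d)
import pickle; pickle.dump(ci,open("w2.pkl","wb"))
```

```text
t 4.4 row [-2.0541  0.3075 -0.1602] [0.0002 0.0015 0.0753] tcp [ 0.4793 -0.208   0.202 ] [ 1.7999e+02  1.4000e-01 -9.9520e+01] F [ 0.06 -0.29 -2.52] w 0.01969088059848861
```

View pics/w2.png

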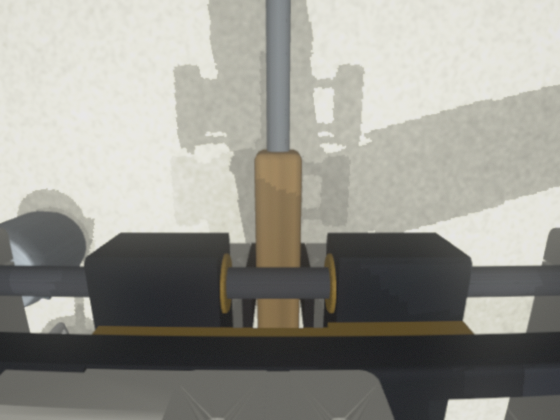

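Run:
```python
from h import *
import pickle
ci=pickle.load(open("w2.pkl","rb")); P=cloud(np.load("w2.npy"),ci)
Q=P[5:140,262:296]
for r0 in (5,40,80,120): 
    q=P[r0:r0+15,262:296].reshape(-1,3); print(r0,np.nanmax(q[:,2]),np.nanmean(q[q[:,2]>.2],0))
go([.497,-.02,.235],-103);go([.515,.151,.235],-106.4)
```

```text
5 0.21825985571678289 [ 0.46164346 -0.31606639  0.21487602]
40 0.21887651516931772 [ 0.46379453 -0.30326779  0.21499172]
80 0.2177697529303272 [ 0.46633161 -0.28813082  0.21494862]
120 0.21756746638385285 [ 0.46899482 -0.27229182  0.21487335]
t 4.45 row [-0.9422  0.0672 -0.1659] [0.001  0.0014 0.0386] tcp [ 0.479  -0.208   0.2014] [ 1.7992e+02  1.2000e-01 -9.9520e+01] F [-0.54 -0.12 -2.53] w 0.01940661834656137
t 4.45 row [-1.8003  0.1199 -0.1639] [0.001  0.0013 0.0764] tcp [ 0.479  -0.208   0.2014] [ 1.7992e+02  1.2000e-01 -9.9520e+01] F [-0.54 -0.12 -2.53] w 0.01940661834656137
```

Emit:
apply_moves(moves=[[-0.2,0.02,-0.166,0,0,0.01],[-0.45,0.04,-0.166,0,0,0.02],[-0.7,0.067,-0.166,0,0,0.038],[-0.942,0.067,-0.166,0,0,0.038],[-0.942,0.067,-0.166,0,0,0.038]])

```text
time_s: 5.08
tcp_pos: [0.4968, -0.0175, 0.2333]
eef_rot: [179.8, 0.1, -102.7]
contact_force: [-0.9, -0.2, -2.7]
gripper_width: 0.0198
```

```bash
python3 -c "
from h import *
go([.515,.151,.24],-106.4)"
```

```text
t 5.075 row [-0.8419  0.0969 -0.0323] [0.0027 0.0005 0.0407] tcp [ 0.4968 -0.0175  0.2333] [ 1.7976e+02  6.0000e-02 -1.0273e+02] F [-0.92 -0.24 -2.75] w 0.019779407870224936
```

Emit:
apply_moves(moves=[[-0.2,0.03,-0.03,0.002,0,0.01],[-0.45,0.06,-0.03,0.002,0,0.02],[-0.7,0.097,-0.03,0.002,0,0.04],[-0.842,0.097,-0.03,0.002,0,0.04],[-0.842,0.097,-0.03,0.002,0,0.04],[-0.842,0.097,-0.03,0.002,0,0.04]])

```text
time_s: 5.82
tcp_pos: [0.5144, 0.1501, 0.2382]
eef_rot: [179.8, -0.1, -106.3]
contact_force: [0.1, -0.1, -1.6]
gripper_width: 0.0197
```

Run:
```python
from h import *
from plant import imaging,status
go([.58,.372,.24],-106.4)
ci=imaging.camera_info("wrist")
p,d=imaging.capture("wrist"); cv2.imwrite("pics/w3.png",p); np.save("w3.npy",d)
import pickle; pickle.dump(ci,open("w3.pkl","wb"))
```

```text
t 5.825 row [-1.1567 -0.0023 -0.0103] [ 0.0018 -0.0008  0.0006] tcp [0.5144 0.1501 0.2382] [ 1.7984e+02 -7.0000e-02 -1.0635e+02] F [ 0.08 -0.11 -1.64] w 0.01965077379680131
```

View pics/w3.png

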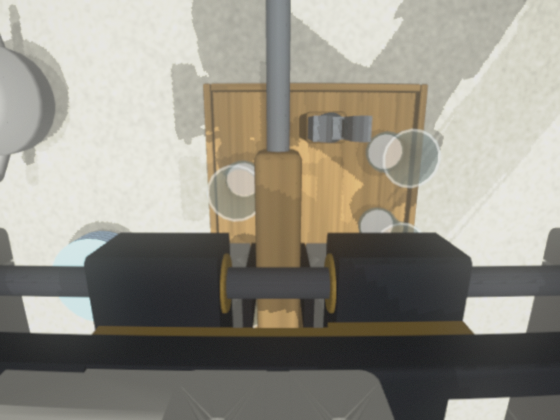

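Run:
```python
from h import *
import pickle
ci=pickle.load(open("w3.pkl","rb")); P=cloud(np.load("w3.npy"),ci)
img=cv2.imread("pics/w3.png"); cv2.imwrite("pics/w3z.png",cv2.resize(img[95:160,295:385],None,fx=8,fy=8,interpolation=cv2.INTER_CUBIC))
Q=P[105:150,300:380]; m=Q[...,2]>.14
print(m.sum())
for rr in range(0,45,3): print(rr+105,' '.join('%3.0f'%(1000*z) if z>.1 else '  .' for z in Q[rr,::2,2]))
```

```text
1614
105   .   .   .   .   .   .   .   .   .   .   .   .   .   .   .   .   .   .   .   .   .   .   .   .   .   .   .   .   .   .   .   .   .   .   .   .   .   .   .   .
108   .   .   .   .   .   .   .   .   .   .   .   .   .   .   .   .   .   .   .   .   .   .   .   .   .   .   .   .   .   .   .   .   .   .   .   .   .   .   .   .
111   .   .   .   .   .   .   .   .   .   .   .   .   .   .   .   .   .   .   .   .   .   .   .   .   .   .   .   .   .   .   .   .   .   .   .   .   .   .   .   .
114   .   .   . 104 107 110 107 109 108 108 108 113 133 134 134 134 133 134 134 135 108 109 107   .   .   .   .   .   .   .   .   .   .   .   .   .   .   .   .   .
117   .   .   . 107 144 160 173 179 178 181 180 187 187 187 185 183 180 149 150 150 151 150 150 157 164 171 176 179 181 182 184 185 186 186 185 178   .   .   .   .
120   .   .   . 105 144 161 173 180 179 179 185 186 187 186 185 183 178 150 151 151 149 159 164 162 164 171 177 180 182 183 183 185 188 186 185 180 178   .   .   .
123   .   .   . 106 145 162 173 179 179 180 185 185 186 188 184 182 179 151 151 151 151 161 163 164 165 172 177
[... 664 characters left out ...]
 184 186 186 187 186 180 179   .   .   .   .
138   .   .   . 108 147 163 175 179 179 179 185 185 186 188 184 182 150 150 150 150 151 150 153 161 166 174 178 181 181 182 184 187 188 186 178 180   .   .   .   .
141   .   .   . 105 108 108 176 178 179 181 184 186 187 187 185 181 132 133 133 108 107 108 108   .   . 175 180 180 182 183 185 187 187 186 179 180   .   .   .   .
144   .   .   .   .   .   .   .   .   .   .   .   .   .   .   .   .   .   .   .   .   .   .   .   .   .   .   .   .   .   .   .   .   .   .   .   .   .   .   .   .
147   .   .   .   .   .   .   .   .   .   .   .   .   .   .   .   .   .   .   .   .   .   .   .   .   .   .   .   .   .   .   .   .   .   .   .   .   .   .   .   .
```

View pics/w3z.png

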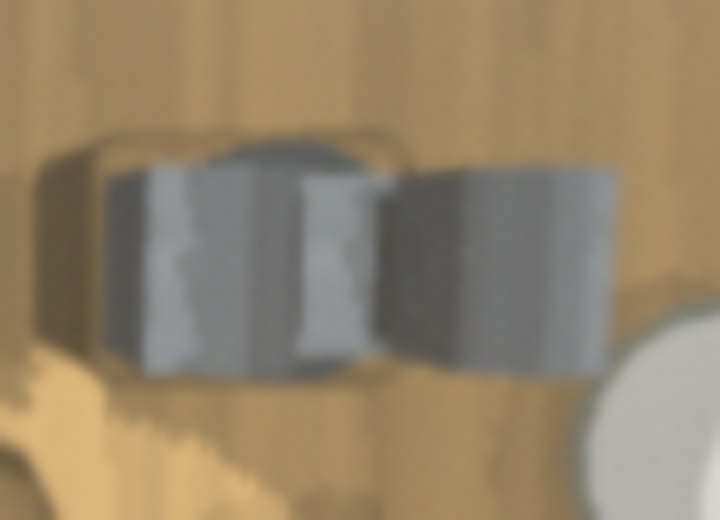

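```bash
cat > post.py <<'E'
from h import *
import pickle
def post(n,u0,u1,v0,v1,yaw=-16.4):
    ci=pickle.load(open(n+".pkl","rb")); P=cloud(np.load(n+".npy"),ci)
    q=P[v0:v1,u0:u1].reshape(-1,3); q=q[q[:,2]>.14]
    a=np.radians(yaw); X=np.array([np.cos(a),np.sin(a)]); Y=np.array([-X[1],X[0]])
    x=q[:,:2]@X; y=q[:,:2]@Y; z=q[:,2]
    h=z>.177; mid=np.median(x[h])
    xs=(np.percentile(x[h],.5)+np.percentile(x[h],99.5))/2
    c=z>.1845; m=(x[c].min()+x[c].max())/2; l=x[c][x[c]<m]; r=x[c][x[c]>m]
    crest=(np.median(l)+np.median(r))/2
    b=(z>.1785)&(z<.1835); 
    ys=(np.percentile(y[h],1)+np.percentile(y[h],99))/2
    print(n,'outer',xs,np.ptp(x[h]),'crest',crest,np.median(r)-np.median(l),'y',ys,np.ptp(y[h]))
    # skew: y vs x slope on the edges => yaw of the prongs
    for cx,cy in((xs,ys),(crest,ys)): print('   world',X*cx+Y*cy)
    return X*xs+Y*ys
E
python3 -c "
from post import *
post('w3',300,380,105,150)"
```

```text
w3 outer 0.410661120506123 0.03780401399454164 crest 0.41093937193698127 0.02452276560377914 y 0.2259785801035265 0.015995763311397154
   world [0.45775607 0.10083775]
   world [0.458023   0.10075919]
```

Emit:
apply_moves(moves=[[-0.2,0,-0.01,0,0,0],[-0.45,0,-0.01,0,0,0],[-0.7,0,-0.01,0.001,0,0],[-0.9,0,-0.01,0.001,0,0],[-1,0,-0.01,0.001,0,0],[-1,0,-0.01,0.001,0,0],[-1,0,-0.01,0.001,0,0]])

```text
time_s: 6.75
tcp_pos: [0.5709, 0.3405, 0.2405]
eef_rot: [179.9, -0.1, -106.4]
contact_force: [-0.3, -0.0, -2.4]
gripper_width: 0.0194
```

Run:
```python
from h import *
from plant import imaging,status
go([.490,.2085,.24],-106.4)
ci=imaging.camera_info("wrist")
p,d=imaging.capture("wrist"); cv2.imwrite("pics/w4.png",p); np.save("w4.npy",d)
import pickle; pickle.dump(ci,open("w4.pkl","wb"))
```

```text
t 6.75 row [0.7475 0.2011 0.0035] [ 0.0007 -0.0008 -0.0003] tcp [0.5709 0.3405 0.2405] [ 1.7994e+02 -7.0000e-02 -1.0643e+02] F [-0.27 -0.02 -2.44] w 0.019385694128705878
```

View pics/w4.png

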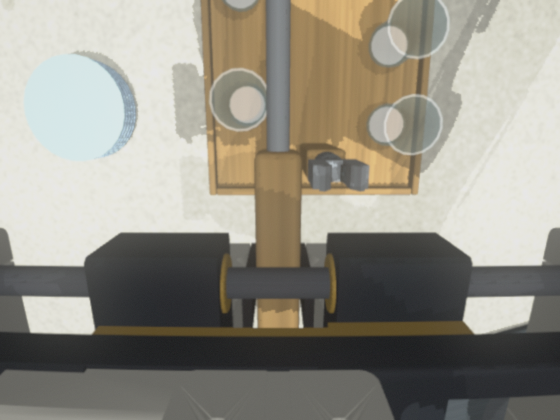

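Run:
```python
from post import *
b=post('w4',305,375,150,192); a=post('w3',300,380,105,150)
d=b-a; yaw=np.degrees(np.arctan2(d[1],d[0])); print('dist',np.hypot(*d),'yaw',yaw,'mid',(a+b)/2)
# rod in camera: fit points
from plant import status
for n,tcp,ty in(('w3',[.5144,.1501],-106.35),('w4',[.5709,.3405],-106.43)):
    ci=pickle.load(open(n+'.pkl','rb'));P=cloud(np.load(n+'.npy'),ci)
    q=P[2:148,262:296].reshape(-1,3); q=q[q[:,2]>.235]
    X=[]
    for e in (0,1):
        pass
    p=np.polyfit(q[:,1],q[:,0],1); ang=np.degrees(np.arctan2(1,p[0]))
    # TCP's offset perpendicular to the rod line
    dx=(tcp[0]-np.polyval(p,tcp[1]))*np.sin(np.radians(ang))
    print(n,'rod yaw',ang,'tool',ty+180,'tcp right of rod line (m)',dx, 'ztop',np.percentile(q[:,2],[2,50,98]))
    for v in(10,70,130):
        w=P[v:v+10,262:296].reshape(-1,3); w=w[w[:,2]>.235]; print(v,w[:,2].max(), w[:,2].mean())
```

```text
w4 outer 0.4103823136287058 0.03747525720878103 crest 0.4106918710192695 0.024371304970154772 y 0.45561317116730515 0.016189584041633287
   world [0.52232397 0.32120814]
   world [0.52262094 0.32112074]
w3 outer 0.410661120506123 0.03780401399454164 crest 0.41093937193698127 0.02452276560377914 y 0.2259785801035265 0.015995763311397154
   world [0.45775607 0.10083775]
   world [0.458023   0.10075919]
dist 0.2296347603179965 yaw 73.66956464812999 mid [0.49004002 0.21102295]
w3 rod yaw 74.17272154793308 tool 73.65 tcp right of rod line (m) 0.0002919334625047498 ztop [0.24794451 0.25188527 0.253679  ]
10 0.2547062564339461 0.2515734110366045
70 0.25420618456622324 0.2516194204566201
130 0.2537689797526099 0.25145999466661484
w4 rod yaw 74.11073885854802 tool 73.57 tcp right of rod line (m) 0.00043320516470440694 ztop [0.25023349 0.25402988 0.25585952]
10 0.2564831712835177 0.2537772389693053
70 0.2566019643034644 0.2538809169233161
130 0.25624630116582936 0.2535671953732478
```

Run:
```python
from h import *
go([.4905,.211,.24],-106.33)
img=cv2.imread("pics/w4.png").astype(int)
import pickle
ci=pickle.load(open("w4.pkl","rb"))
K=np.array([[ci['fx'],0,ci['cx']],[0,ci['fy'],ci['cy']],[0,0,1]])
D=np.load("w4.npy")
L=[]
for v in range(5,146,10):
    row=D[v,255:305]; m=np.where(row<.19)[0]+255
    x,y=cv2.undistortPoints(np.array([[[m.mean(),v]]],float),K,np.array([ci['k1'],0,0,0,0]))[0,0]
    dr=ci['T'][:3,:3]@[x,-y,-1]; o=ci['T'][:3,3]; L.append((o+dr*(.2505-o[2])/dr[2])[:2])
L=np.array(L); p=np.polyfit(L[:,1],L[:,0],1); a=np.arctan2(1,p[0]); print(np.degrees(a),(0.5709-np.polyval(p,.3405))*np.sin(a))
```

```text
t 6.8 row [0.7347 0.2024 0.0043] [ 0.0005 -0.0006 -0.0011] tcp [0.5709 0.3405 0.2407] [ 1.7995e+02 -5.0000e-02 -1.0643e+02] F [-0.07 -0.45 -2.93] w 0.01949200341785956
73.45135178116456 -0.0005553295929996404
```

Emit:
apply_moves(moves=[[0.2,0.05,0.0,0,0,0],[0.45,0.13,0.0,0,0,-0.001],[0.65,0.2,0.0,0,0,-0.002],[0.735,0.202,0.0,0,0,-0.002],[0.735,0.202,0.05,0,0,-0.002],[0.735,0.202,0.1,0,0,-0.002],[0.735,0.202,0.15,0,0,-0.002],[0.735,0.202,0.16,0,0,-0.002],[0.735,0.202,0.16,0,0,-0.002],[0.735,0.202,0.16,0,0,-0.002]])

```text
time_s: 8.05
tcp_pos: [0.4907, 0.2112, 0.209]
eef_rot: [180.0, -0.0, -106.2]
contact_force: [0.6, -0.3, -1.9]
gripper_width: 0.0195
```

Run:
```python
from h import *
from plant import imaging,status
go([.4905,.211,.190],-106.25)
for n in("wrist","top","scene"):
    p,d=imaging.capture(n); 
    if n=="top": p=cv2.resize(p[180:320,100:280],None,fx=4,fy=4)
    if n=="scene": p=cv2.resize(p[70:220,220:390],None,fx=4,fy=4)
    cv2.imwrite("pics/%s5.png"%n,p)
```

```text
t 8.05 row [0.0011 0.0008 0.0952] [ 0.0004 -0.0005  0.0001] tcp [0.4907 0.2112 0.209 ] [ 1.7997e+02 -4.0000e-02 -1.0624e+02] F [ 0.6  -0.33 -1.92] w 0.019527451504041587
```

View pics/wrist5.png

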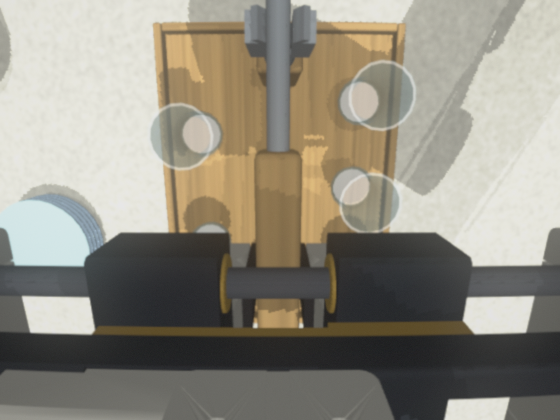

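View pics/scene5.png

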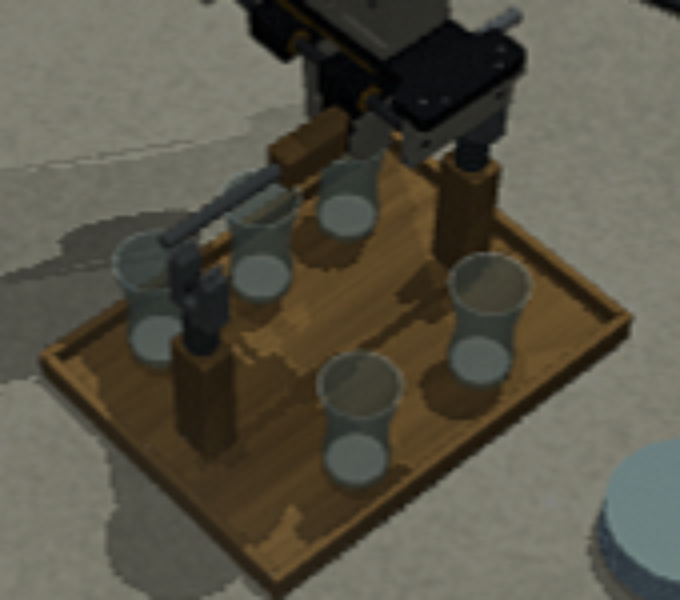

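View pics/top5.png

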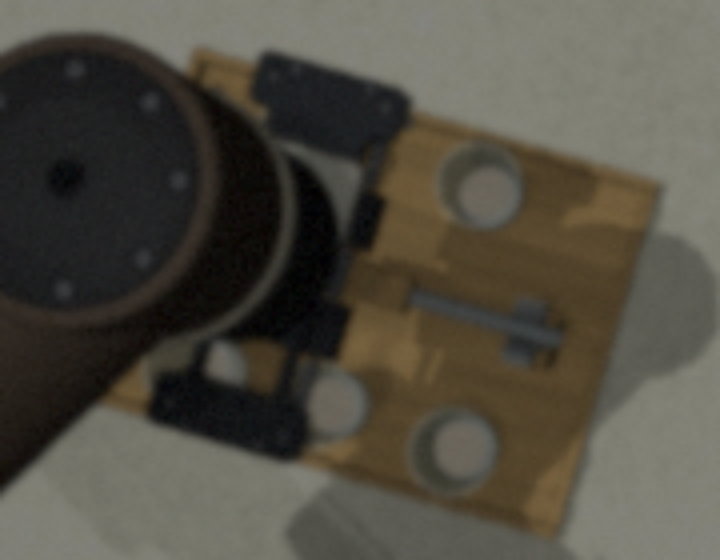

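```bash
cat > rel.py <<'E'
from h import *
from plant import imaging,status
import pickle
def rel():
    go([.4905,.211,.190],-106.3)
    s=status.get_state(); ci=imaging.camera_info("wrist"); p,d=imaging.capture("wrist")
    K=np.array([[ci['fx'],0,ci['cx']],[0,ci['fy'],ci['cy']],[0,0,1]])
    P=cloud(d,ci); R=Ro.from_euler('xyz',s['eef_rot'],degrees=True)
    T=R.inv().apply((P-s['tcp_pos']).reshape(-1,3)).reshape(P.shape) # tool frame
    # rod in tool frame: depth silhouettes at z=-.0095
    L=[]
    for v in range(5,146,10):
        m=np.where((T[v,:,2]<-.005)&(abs(T[v,:,1])<.012))[0]
        x,y=cv2.undistortPoints(np.array([[[m.mean(),v]]],float),K,np.array([ci['k1'],0,0,0,0]))[0,0]
        dr=R.inv().apply(ci['T'][:3,:3]@[x,-y,-1]); o=R.inv().apply(ci['T'][:3,3]-s['tcp_pos']); L.append(o+dr*(-.0095-o[2])/dr[2])
    L=np.array(L); pr=np.polyfit(L[:,0],L[:,1],1); print('rod: tool y at x=0 %.4f, at .115 %.4f'%(pr[1],np.polyval(pr,.115)))
    q=T[0:70,230:335].reshape(-1,3); wz=P[0:70,230:335,2].reshape(-1)
    k=(wz>.177)&(wz<.190)&(abs(q[:,0]-.115)<.02); q=q[k];wz=wz[k]
    print('post: y edges',np.percentile(q[:,1],[.5,99.5]).round(4),'mid',np.percentile(q[:,1],[.5,99.5]).mean().round(4),'x',np.percentile(q[:,0],[1,99]).round(4))
    c=wz>.1845; l=q[c&(q[:,1]<np.polyval(pr,.115))]; r=q[c&(q[:,1]>np.polyval(pr,.115))]
    print('crest',np.median(l[:,1]),np.median(r[:,1]),'mid',(np.median(l[:,1])+np.median(r[:,1]))/2, len(l),len(r))
    cv2.imwrite('pics/rel_%.2f.png'%s['time_s'],p)
E
python3 -c "
from rel import *
rel()"
```

```text
t 8.2 row [0.0004 0.0006 0.0958] [ 0.0003 -0.0003  0.0005] tcp [0.4906 0.211  0.2092] [ 1.7997e+02 -2.0000e-02 -1.0625e+02] F [ 0.95  0.64 -2.56] w 0.01985455731837882
rod: tool y at x=0 -0.0004, at .115 -0.0004
post: y edges [-0.0175  0.0193] mid 0.0009 x [0.1069 0.1232]
crest -0.011443639749089851 0.013002494058597339 mid 0.0007794271547537437 348 375
```

Emit:
apply_moves(moves=[[0,0.002,0.04,0,0,0.001],[0,0.004,0.08,0,0,0.001],[0,0.004,0.11,0,0,0.001],[0,0.004,0.13,0,0,0.001],[0,0.004,0.14,0,0,0.001],[0,0.004,0.148,0,0,0.001],[0,0.004,0.156,0,0,0.001],[0,0.004,0.164,0,0,0.001]])

```text
time_s: 9.25
tcp_pos: [0.4899, 0.2113, 0.1764]
eef_rot: [180.0, -0.0, -106.3]
contact_force: [0.4, -0.4, -1.4]
gripper_width: 0.0197
```

```bash
python3 -c "
from rel import *
rel()
print(status.get_state()['contact_force'],status.get_state()['moment'])"
```

```text
t 9.25 row [ 0.0003 -0.0034 -0.0682] [ 0.0003 -0.0002 -0.0004] tcp [0.4899 0.2113 0.1764] [ 1.7997e+02 -1.0000e-02 -1.0634e+02] F [ 0.36 -0.43 -1.4 ] w 0.019706465527114667
rod: tool y at x=0 -0.0005, at .115 -0.0003
post: y edges [-0.0185  0.018 ] mid -0.0002 x [0.0956 0.117 ]
crest -0.005430797802597354 0.0044273452968168776 mid -0.0005017262528902383 609 622
[-0.66326013 -0.03554273 -2.69717686] [0.06330102 0.12730186 0.02786094]
```

Emit:
apply_moves(moves=[[0,0,0.006,0,0,0],[0,0,0.012,0,0,0],[0,0,0.018,0,0,0],[0,0,0.024,0,0,0],[0,0,0.03,0,0,0],[0,0,0.036,0,0,0],[0,0,0.042,0,0,0],[0,0,0.048,0,0,0],[0,0,0.048,0,0,0],[0,0,0.048,0,0,0]])

```text
time_s: 10.55
tcp_pos: [0.4898, 0.2112, 0.1665]
eef_rot: [180.0, -0.0, -106.3]
contact_force: [0.9, -0.4, -2.7]
gripper_width: 0.0196
```

```bash
python3 -c "
from rel import *
rel()
for i in range(3):
  s=status.get_state();print(s['contact_force'],s['moment']);imaging.capture('wrist')"; ls pics
```

```text
t 10.55 row [ 0.0002 -0.0038 -0.1173] [ 0.0004 -0.0003 -0.0005] tcp [0.4898 0.2112 0.1665] [ 1.7996e+02 -3.0000e-02 -1.0634e+02] F [ 0.91 -0.43 -2.7 ] w 0.019641548230175845
rod: tool y at x=0 -0.0006, at .115 -0.0003
post: y edges [-0.0186  0.0179] mid -0.0004 x [0.0955 0.1139]
crest -0.012177578617059951 0.011710990745807035 mid -0.00023329393562645812 209 196
[-0.31674701  0.83842611 -2.02865668] [0.03715202 0.09570018 0.06127849]
[-0.12254052 -1.61775471 -1.6909666 ] [ 0.08442482  0.07974046 -0.04891095]
[-0.43780122  0.63964669 -2.15314621] [0.04632032 0.06627639 0.01638087]
rel_10.55.png
rel_8.20.png
rel_9.25.png
scene0.png
scene5.png
top0.png
top5.png
w1.png
w2.png
w3.png
w3z.png
w4.png
wrist5.png
```

Emit:
apply_moves(moves=[[0,0,0.005,0,0,0],[0,0,0.01,0,0,0],[0,0,0.015,0,0,0],[0,0,0.02,0,0,0],[0,0,0.025,0,0,0],[0,0,0.03,0,0,0],[0,0,0.035,0,0,0],[0,0,0.04,0,0,0],[0,0,0.045,0,0,0],[0,0,0.05,0,0,0],[0,0,0.053,0,0,0],[0,0,0.056,0,0,0]])

```text
time_s: 12.25
tcp_pos: [0.4898, 0.2112, 0.1557]
eef_rot: [180.0, -0.0, -106.3]
contact_force: [-2.0, 0.5, 2.1]
gripper_width: 0.0195
```

Emit:
apply_moves(moves=[[0,0,0.003,0,0,0],[0,0,0.006,0,0,0],[0,0,0.009,0,0,0],[0,0,0.012,0,0,0],[0,0,0.015,0,0,0],[0,0,0.018,0,0,0],[0,0,0.021,0,0,0],[0,0,0.024,0,0,0]])

```text
time_s: 13.25
tcp_pos: [0.4898, 0.2113, 0.151]
eef_rot: [180.0, -0.0, -106.3]
contact_force: [-3.2, -1.1, 5.4]
gripper_width: 0.0195
```

```bash
python3 -c "
from rel import *
rel()
for i in range(3):
  s=status.get_state();print(s['contact_force'],s['moment']);imaging.capture('wrist')"
```

```text
t 13.25 row [ 0.0005 -0.0036 -0.1952] [ 0.0002 -0.0001 -0.0004] tcp [0.4898 0.2113 0.151 ] [ 1.7998e+02 -1.0000e-02 -1.0633e+02] F [-3.22 -1.1   5.39] w 0.019450734766838132
rod: tool y at x=0 -0.0007, at .115 -0.0003
post: y edges [-0.0148  0.0145] mid -0.0002 x [0.1068 0.1094]
crest nan nan mid nan 0 0
[-2.98614301 -0.38121816  4.6686663 ] [-0.0497955   1.10560163  0.02367799]
[-3.81069443  0.47768721  4.94571642] [-0.03764507  1.15791971  0.03018185]
[-3.0668314  -0.34274921  4.96982631] [-0.03997794  1.13321733  0.03048361]
  return _methods._mean(a, axis=axis, dtype=dtype,
  ret = ret.dtype.type(ret / rcount)
```

Emit:
apply_moves(moves=[[0,0.001,0,0,0,0],[0,0.002,0,0,0,0],[0,0.003,0,0,0,0],[0,0.003,0,0,0,0]])

```text
time_s: 13.95
tcp_pos: [0.4897, 0.2114, 0.151]
eef_rot: [-180.0, -0.0, -106.3]
contact_force: [1.3, -1.8, 3.5]
gripper_width: 0.0195
```

```bash
cat > f.py <<'E'
from h import *
from plant import imaging,status
go([.49,.211,.146],-106.33)
F=[];M=[]
for i in range(4):
  s=status.get_state();F.append(s['contact_force']);M.append(s['moment']);imaging.capture('wrist')
print('F',np.mean(F,0).round(2),'M',np.mean(M,0).round(3))
E
python3 f.py
```

```text
t 13.95 row [ 0.0014 -0.002   0.0252] [-0.0002 -0.     -0.    ] tcp [0.4897 0.2114 0.151 ] [-179.98   -0.   -106.33] F [ 1.29 -1.76  3.48] w 0.019500106560376543
F [ 2.04 -2.9   3.67] M [-1.096 -0.688 -0.006]
```

Emit:
apply_moves(moves=[[0.001,-0.001,0,0,0,0],[0.001,-0.0015,0,0,0,0],[0.001,-0.0015,0,0,0,0]])

```text
time_s: 14.52
tcp_pos: [0.4897, 0.2113, 0.151]
eef_rot: [180.0, 0.0, -106.3]
contact_force: [-1.8, -0.7, 3.7]
gripper_width: 0.02
```

```bash
python3 f.py
```

```text
t 14.525 row [ 0.001  -0.0018  0.0248] [ 0.      0.0001 -0.    ] tcp [0.4897 0.2113 0.151 ] [ 1.8000e+02  1.0000e-02 -1.0633e+02] F [-1.8  -0.69  3.69] w 0.020007920165162195
F [-0.86 -0.46  3.89] M [-0.046  0.343  0.004]
```

Lateral force is nearly nulled and both posts share evenly. Continue pressing slowly.

Emit:
apply_moves(moves=[[0,0,0.003,0,0,0],[0,0,0.006,0,0,0],[0,0,0.009,0,0,0],[0,0,0.012,0,0,0],[0,0,0.015,0,0,0],[0,0,0.018,0,0,0],[0,0,0.021,0,0,0],[0,0,0.024,0,0,0],[0,0,0.027,0,0,0],[0,0,0.03,0,0,0],[0,0,0.03,0,0,0]])

```text
time_s: 16.1
tcp_pos: [0.4898, 0.2113, 0.1455]
eef_rot: [-180.0, 0.0, -106.3]
contact_force: [-2.3, -0.9, 7.6]
gripper_width: 0.0193
```

```bash
python3 f.py
```

```text
t 16.1 row [ 0.0014 -0.0015 -0.0024] [-0.0002  0.0003  0.0001] tcp [0.4898 0.2113 0.1455] [-1.7998e+02  2.0000e-02 -1.0632e+02] F [-2.28 -0.94  7.56] w 0.019290863504876
F [-2.07 -1.11  7.83] M [-0.249  0.907 -0.011]
```

Emit:
apply_moves(moves=[[0,0.0005,0.003,0,0,0],[0,0.0005,0.006,0,0,0],[0,0.0005,0.009,0,0,0],[0,0.0005,0.012,0,0,0],[0,0.0005,0.015,0,0,0],[0,0.0005,0.018,0,0,0],[0,0.0005,0.018,0,0,0]])

```text
time_s: 17.18
tcp_pos: [0.4898, 0.2113, 0.1427]
eef_rot: [-180.0, 0.0, -106.3]
contact_force: [-3.1, -1.2, 10.8]
gripper_width: 0.0197
```

```bash
python3 f.py
```

```text
t 17.175 row [ 0.0014 -0.0014 -0.0165] [-0.0005  0.0004  0.0003] tcp [0.4898 0.2113 0.1427] [-1.7995e+02  4.0000e-02 -1.0630e+02] F [-3.15 -1.23 10.83] w 0.019688802478029184
F [-3.29 -1.13 10.22] M [-0.434  1.204 -0.027]
```

Emit:
apply_moves(moves=[[0,0.001,0.003,0,0,0],[0,0.001,0.006,0,0,0],[0,0.001,0.009,0,0,0],[0,0.001,0.012,0,0,0],[0,0.001,0.015,0,0,0],[0,0.001,0.015,0,0,0]])

```text
time_s: 18.12
tcp_pos: [0.4898, 0.2114, 0.1407]
eef_rot: [-179.9, 0.1, -106.3]
contact_force: [-4.3, -2.5, 12.0]
gripper_width: 0.0198
```

```bash
python3 f.py
```

```text
t 18.125 row [ 0.0014 -0.0015 -0.0266] [-0.001   0.0006  0.0006] tcp [0.4898 0.2114 0.1407] [-1.7991e+02  5.0000e-02 -1.0628e+02] F [-4.33 -2.55 11.95] w 0.019824233643317993
F [-3.55 -2.06 11.85] M [-0.6    1.298 -0.02 ]
```

Emit:
apply_moves(moves=[[0.001,0.001,0.003,0,0,0],[0.001,0.0015,0.006,0,0,0],[0.001,0.0015,0.009,0,0,0],[0.001,0.0015,0.012,0,0,0],[0.001,0.0015,0.015,0,0,0],[0.001,0.0015,0.015,0,0,0]])

```text
time_s: 19.08
tcp_pos: [0.4898, 0.2113, 0.1389]
eef_rot: [-179.9, 0.1, -106.3]
contact_force: [-3.5, -1.1, 13.2]
gripper_width: 0.0194
```

```bash
python3 f.py
```

```text
t 19.075 row [ 0.0013 -0.0015 -0.0357] [-0.0016  0.001   0.0007] tcp [0.4898 0.2113 0.1389] [-1.7985e+02  9.0000e-02 -1.0626e+02] F [-3.52 -1.09 13.16] w 0.01940655545306794
F [-4.07 -1.5  13.18] M [-0.525  1.449 -0.007]
```

Emit:
apply_moves(moves=[[0.001,0.001,0.006,-0.001,0.001,0],[0.001,0.0015,0.009,-0.0016,0.001,0],[0.001,0.0015,0.012,-0.0016,0.001,0],[0.001,0.0015,0.015,-0.0016,0.001,0],[0.001,0.0015,0.018,-0.0016,0.001,0],[0.001,0.0015,0.018,-0.0016,0.001,0]])

```text
time_s: 20.02
tcp_pos: [0.4898, 0.2114, 0.1367]
eef_rot: [-179.9, 0.1, -106.2]
contact_force: [-5.0, -1.9, 15.5]
gripper_width: 0.0194
```

```bash
python3 f.py
```

```text
t 20.025 row [ 0.0016 -0.0014 -0.0463] [-0.0007  0.0006  0.001 ] tcp [0.4898 0.2114 0.1367] [-1.7993e+02  5.0000e-02 -1.0624e+02] F [-4.98 -1.93 15.51] w 0.019439479815106755
F [-5.08 -1.52 14.92] M [-0.576  1.734 -0.045]
```

Emit:
apply_moves(moves=[[0.001,0.001,0.006,-0.0007,0.0006,0.001],[0.001,0.003,0.009,-0.0007,0.0006,0.001],[0.001,0.003,0.012,-0.0007,0.0006,0.001],[0.001,0.003,0.015,-0.0007,0.0006,0.001],[0.001,0.003,0.018,-0.0007,0.0006,0.001],[0.001,0.003,0.018,-0.0007,0.0006,0.001]])

```text
time_s: 20.98
tcp_pos: [0.4899, 0.2114, 0.1348]
eef_rot: [-179.9, 0.0, -106.3]
contact_force: [-3.4, -1.4, 16.4]
gripper_width: 0.0194
```

```bash
python3 f.py
```

```text
t 20.975 row [ 0.0018 -0.0013 -0.0559] [-0.0011  0.0005  0.0004] tcp [0.4899 0.2114 0.1348] [-1.7990e+02  5.0000e-02 -1.0629e+02] F [-3.4  -1.38 16.43] w 0.019435164371000613
F [-4.02 -2.6  16.53] M [-0.907  1.502 -0.023]
```

Emit:
apply_moves(moves=[[0.002,0.001,0.006,-0.001,0.0005,0.001],[0.002,0.003,0.009,-0.001,0.0005,0.001],[0.002,0.003,0.012,-0.001,0.0005,0.001],[0.002,0.003,0.015,-0.001,0.0005,0.001],[0.002,0.003,0.018,-0.001,0.0005,0.001],[0.002,0.003,0.018,-0.001,0.0005,0.001]])

```text
time_s: 21.92
tcp_pos: [0.4902, 0.2115, 0.1332]
eef_rot: [-179.9, 0.1, -106.3]
contact_force: [-2.8, -2.5, 16.8]
gripper_width: 0.0193
```

```bash
python3 f.py; python3 -c "
from plant import imaging
import cv2
p,d=imaging.capture('scene');cv2.imwrite('pics/s6.png',cv2.resize(p[70:220,220:390],None,fx=4,fy=4))"
```

```text
t 21.925 row [ 0.0025  0.0001 -0.0642] [-0.0015  0.0009 -0.    ] tcp [0.4902 0.2115 0.1332] [-1.7986e+02  8.0000e-02 -1.0633e+02] F [-2.83 -2.45 16.82] w 0.019335673517582374
F [-3.35 -2.37 17.3 ] M [-0.859  1.292  0.018]
```

View pics/s6.png

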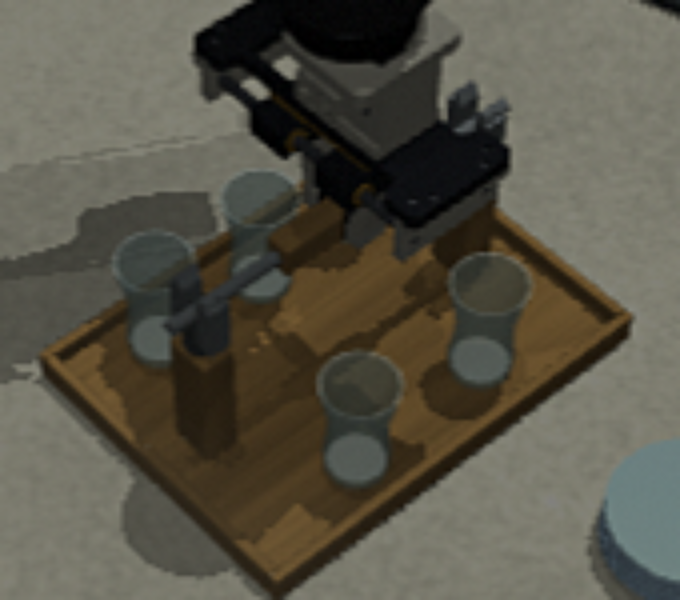

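Emit:
apply_moves(moves=[[0.002,0.001,0.006,-0.0015,0.0009,0],[0.002,0.003,0.009,-0.0015,0.0009,0],[0.002,0.003,0.012,-0.0015,0.0009,0],[0.002,0.003,0.015,-0.0015,0.0009,0],[0.002,0.003,0.017,-0.0015,0.0009,0],[0.002,0.003,0.017,-0.0015,0.0009,0]])

```text
time_s: 22.92
tcp_pos: [0.49, 0.2117, 0.1305]
eef_rot: [-179.9, 0.1, -106.3]
contact_force: [-0.4, 1.0, 7.5]
gripper_width: 0.0196
```

```bash
python3 f.py
```

```text
t 22.925 row [ 0.0034 -0.0011 -0.0774] [-0.0006  0.0008  0.0002] tcp [0.49   0.2117 0.1305] [-1.7994e+02  7.0000e-02 -1.0631e+02] F [-0.42  1.    7.47] w 0.019639030385108298
F [-1.23  0.06  6.07] M [0.261 0.489 0.03 ]
```

Run:
```python
from h import *
from plant import imaging,status
s=status.get_state()
ci=imaging.camera_info('wrist');p,d=imaging.capture('wrist'); cv2.imwrite('pics/w7.png',p);P=cloud(d,ci)
for rr in range(0,60,6): print(rr,' '.join('%3.0f'%(1000*z) if z>.1 else '  .' for z in P[rr,236:324:3,2]))
for v in(5,60,100,140): q=P[v:v+6,264:294,2]; print(v,np.nanmax(q),P[v,278])
p,d=imaging.capture('scene');cv2.imwrite('pics/s7.png',cv2.resize(p[70:220,220:390],None,fx=4,fy=4)); Q=cloud(d,imaging.camera_info('scene'))
for n,(u0,u1,v0,v1) in dict(r=(255,285,125,170),l=(325,355,80,115)).items():
    q=Q[v0:v1,u0:u1].reshape(-1,3); c=np.array([.4578,.1008]) if n=='r' else np.array([.5225,.3211])
    q=q[(np.hypot(*(q[:,:2]-c).T)<.03)]; print(n,np.sort(q[:,2])[-8:].round(4))
```

```text
0 164 163 163 162 163 163 163 164 156 151 150 145 144 144 146 144 143 147 148 149 155 161 162 163 163 163 162 163 164 165
6 155 157 158 155 155 157 156 155 156 149 147 145 144 145 144 145 145 147 147 149 155 156 156 158 157 157 156 157 157 156
12 149 151 150 150 149 151 150 149 150 143 142 144 144 144 146 144 144 144 143 142 151 149 149 150 149 150 150 151 150 149
18 144 142 143 143 141 144 142 142 143 135 142 143 144 144 145 145 143 141 138 135 143 142 143 143 143 142 143 143 144 144
24 134 133 133 134 134 134 133 133 134 133 141 143 144 144 146 144 144 143 140 133 134 134 134 134 133 133 134 133 133   .
30   .   .   . 107 108 110 107 112 127 128 141 143 144 145 146 145 144 143 131 127 120 113 107 108 109 107   .   .   .   .
36   .   .   . 107 108 108 108 108 112 119 141 145 144 144 145 143 144 143 119 118 109 108 108 109 108 107   .   .   .   .
42   .   .   . 106 110 109 107 108 108 108 141 144 146 145 144 145 143 142 109 107 108 108 108 109 108 106   .   .   .   .
48   .   .   .   . 106 107 106 108 106 106 141 143 144 145 145 145 143 143 106 107 107 107 107 105 106   .   .   .   .   .
54   .   .   .   .   .   .   .   .   .   . 142 143 144 145 145 143 144 144   .   .   .   .   .   .   .   .   .   .   .   .
5 0.14912272929471293 [0.45860434 0.10435051 0.14415733]
60 0.14621201624199953 [0.46438685 0.12408424 0.1456224 ]
100 0.14650731250677024 [0.46867462 0.13871137 0.14404822]
140 0.14537220106675025 [0.47323527 0.15427549 0.14467131]
r [0.1715 0.172  0.172  0.1726 0.173  0.1732 0.1738 0.1739]
l [0.1705 0.1706 0.1707 0.1717 0.1717 0.1717 0.172  0.1728]
```

View pics/w7.png

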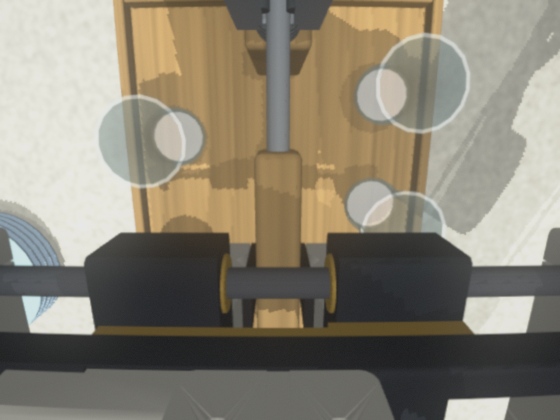

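View pics/s7.png

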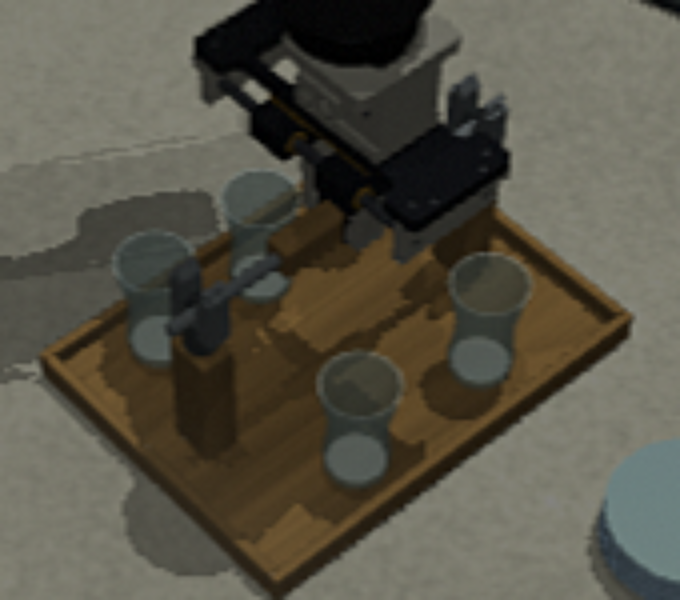

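```bash
python3 f.py;python3 f.py
```

```text
t 23.225 row [ 0.003  -0.0018 -0.0772] [-0.0004  0.0007  0.0001] tcp [0.4898 0.2117 0.1306] [-1.7996e+02  7.0000e-02 -1.0632e+02] F [-3.87  0.63 11.53] w 0.019084328346977156
F [-3.34  0.35 11.59] M [0.222 1.34  0.005]
t 23.425 row [ 0.0031 -0.0018 -0.0765] [-0.0005  0.0008  0.0002] tcp [0.4898 0.2117 0.1307] [-1.7996e+02  7.0000e-02 -1.0632e+02] F [-3.95  0.06 10.52] w 0.019446833232184827
F [-3.7  -0.02 11.27] M [ 0.18   1.362 -0.006]
```

Emit:
apply_moves(moves=[[0,0,-0.007,0,0,0],[0,0,-0.014,0,0,0],[0,0,-0.021,0,0,0],[0,0,-0.028,0,0,0],[0,0,-0.035,0,0,0],[0,0,-0.042,0,0,0],[0,0,-0.049,0,0,0],[0,0,-0.056,0,0,0],[0,0,-0.056,0,0,0],[0,0,-0.056,0,0,0]])

```text
time_s: 24.88
tcp_pos: [0.4898, 0.2117, 0.1421]
eef_rot: [-180.0, 0.1, -106.3]
contact_force: [-0.6, -0.3, 3.3]
gripper_width: 0.0195
```

```bash
python3 f.py
cat > look.py <<'E'
from h import *
from plant import imaging,status
import sys
ci=imaging.camera_info('wrist');p,d=imaging.capture('wrist'); cv2.imwrite('pics/w%s.png'%sys.argv[1],p);P=cloud(d,ci)
for rr in range(0,42,6): print(rr,' '.join('%3.0f'%(1000*z) if z>.1 else '  .' for z in P[rr,236:324:3,2]))
for v in(5,60,100,140): q=P[v:v+6,272:285,2]; print(v,np.nanmedian(q))
p,d=imaging.capture('scene');cv2.imwrite('pics/s%s.png'%sys.argv[1],cv2.resize(p[70:220,220:390],None,fx=4,fy=4)); Q=cloud(d,imaging.camera_info('scene'))
for n,(u0,u1,v0,v1) in dict(r=(255,285,125,170),l=(325,355,80,115)).items():
    q=Q[v0:v1,u0:u1].reshape(-1,3); c=np.array([.4578,.1008]) if n=='r' else np.array([.5225,.3211])
    q=q[(np.hypot(*(q[:,:2]-c).T)<.03)]; print(n,np.sort(q[:,2])[-8:].round(4))
E
python3 look.py 8
```

```text
t 24.875 row [ 0.0032 -0.0019 -0.0195] [-0.0005  0.0008  0.0002] tcp [0.4898 0.2117 0.1421] [-1.7995e+02  7.0000e-02 -1.0631e+02] F [-0.62 -0.26  3.28] w 0.019477285457423915
F [-0.33 -0.09  2.99] M [0.142 0.254 0.005]
0 174 176 175 176 173 174 175 175 166 161 161 158 157 157 157 156 156 157 159 162 168 174 175 175 176 174 175 175 176 175
6 167 167 168 166 167 167 168 167 168 160 160 157 156 157 157 157 156 160 159 161 167 167 167 168 168 168 167 169 168 168
12 160 163 162 161 160 161 161 161 161 155 154 155 156 155 156 157 157 156 154 154 162 161 162 162 162 161 161 162 161 162
18 156 155 154 154 154 154 154 155 154 148 153 156 157 157 156 157 156 156 152 147 155 154 154 155 154 154 155 156 153 155
24 146 144 143 146 146 145 145 145 145 144 154 156 157 156 157 157 156 154 153 144 144 144 145 146 145 144 145 144 145   .
30   .   .   .   . 106 109 108 119 134 132 153 156 156 157 156 157 157 154 153 134 133 120 108 108 108   .   .   .   .   .
36   .   .   .   . 108 107 109 108 125 127 154 155 155 157 157 156 156 154 134 128 119   . 109 108 107   .   .   .   .   .
5 0.15677073352719248
60 0.1565834610475608
100 0.15634797371575943
140 0.15618922133319435
r [0.1834 0.1835 0.1836 0.1839 0.184  0.184  0.1856 0.1857]
l [0.1828 0.1828 0.1831 0.1831 0.1834 0.1838 0.1847 0.1851]
```

View pics/s8.png

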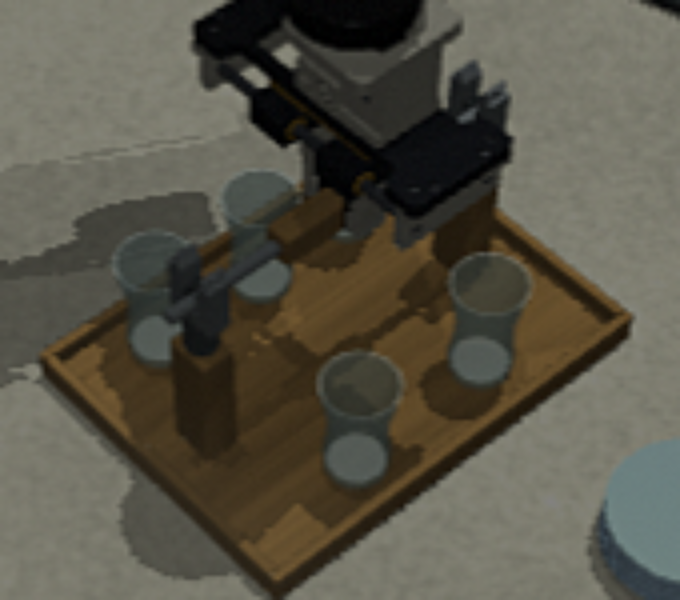

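Emit:
apply_moves(moves=[[0,0,-0.005,0,0,0],[0,0,-0.01,0,0,0],[0,0,-0.014,0,0,0],[0,0,-0.016,0,0,0],[0,0,-0.016,0,0,0]])

```text
time_s: 25.8
tcp_pos: [0.4898, 0.2117, 0.1453]
eef_rot: [-180.0, 0.1, -106.3]
contact_force: [0.8, 0.7, -0.1]
gripper_width: 0.0198
```

```bash
python3 f.py
```

```text
t 25.8 row [ 0.0031 -0.0018 -0.0036] [-0.0005  0.0008  0.0002] tcp [0.4898 0.2117 0.1453] [-1.7995e+02  7.0000e-02 -1.0631e+02] F [ 0.81  0.71 -0.08] w 0.019833106557110024
F [0.39 0.18 0.18] M [ 0.274 -0.18   0.026]
```

Emit:
apply_moves(moves=[[0,0,0,0,0,0],[0,0,0,0,0,0],[0,0,0,0,0,0],[0,0,0,0,0,0],[0,0,0,0,0,0],[0,0,0,0,0,0],[0,0,0,0,0,0],[0,0,0,0,0,0]], hand=-0.2)

```text
time_s: 27.0
tcp_pos: [0.4898, 0.2117, 0.1453]
eef_rot: [-179.9, 0.1, -106.3]
contact_force: [-0.1, -0.1, -0.2]
gripper_width: 0.053
```

```bash
python3 f.py; python3 look.py 9
```

```text
t 27.0 row [ 0.0032 -0.0019 -0.0035] [-0.0006  0.0008  0.0002] tcp [0.4898 0.2117 0.1453] [-1.7995e+02  7.0000e-02 -1.0631e+02] F [-0.07 -0.1  -0.19] w 0.05295209155031253
F [-0.24 -0.31 -0.28] M [0.056 0.079 0.016]
0 177 177 178 179 177 178 177 179 170 164 163 160 159 161 159 160 158 161 163 164 170 180 178 178 179 177 178 179 178 177
6 171 171 171 172 172 171 170 171 170 164 162 161 159 160 160 159 159 161 163 164 173 171 170 171 171 171 170 171 171 170
12 165 164 164 164 165 165 165 164 164 157 157 158 158 161 159 160 159 158 158 159 165 165 165 165 164 165 164 165 166 165
18 158 157 157 157 157 156 158 157 157 150 157 158 160 159 161 159 160 159 155 150 157 158 158 157 157 157 158 158 158 157
24 149 149 149 149 148 148 148 149 148 147 157 158 159 159 160 161 159 159 154 149 147 148 149 148 147 149 148 149 148   .
30   .   .   .   . 107 109 109 126 134 133 157   . 159 160 160 160 160 158 155 134 133 127 108 109 107   .   .   .   .   .
36   .   .   .   . 107 107 108 113 127 133 156 157 160 160 162 160 159 158 134 132 125 109 108 109 106   .   .   .   .   .
5 0.15961371789675888
60 0.15961608422372373
100 0.15956100308494575
140 0.15962053306751997
r [0.1863 0.1864 0.1865 0.1865 0.1871 0.1876 0.188  0.1889]
l [0.1862 0.1862 0.1867 0.1871 0.1872 0.1876 0.1879 0.1887]
```

View pics/s9.png

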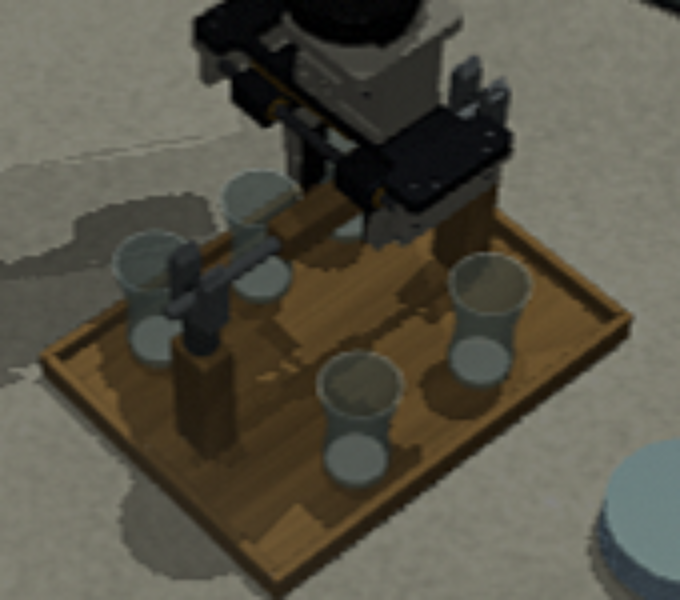

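View pics/w9.png

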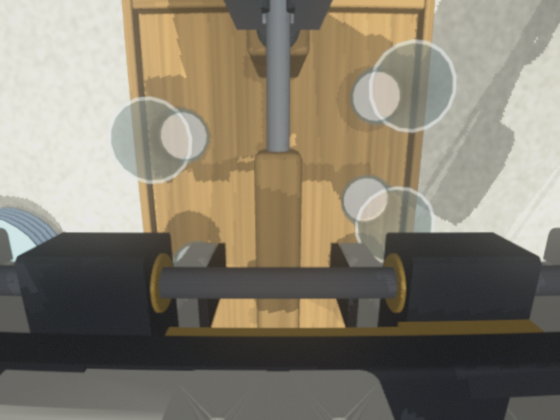

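Emit:
apply_moves(moves=[[0,0,-0.05,0,0,0],[0,0,-0.15,0,0,0],[0,0,-0.3,0,0,0],[0,0,-0.5,0,0,0],[0,0,-0.6,0,0,0],[0,0,-0.6,0,0,0]])

```text
time_s: 28.05
tcp_pos: [0.4904, 0.2121, 0.2678]
eef_rot: [-179.8, 0.3, -106.3]
contact_force: [0.3, -0.1, -0.7]
gripper_width: 0.0527
```

Run:
```python
from h import *
from plant import imaging
p,d=imaging.capture('scene');cv2.imwrite('pics/s10.png',cv2.resize(p[70:220,220:390],None,fx=4,fy=4)); Q=cloud(d,imaging.camera_info('scene'))
p,d=imaging.capture('wrist');cv2.imwrite('pics/w10.png',p);P=cloud(d,imaging.camera_info('wrist'))
c=np.array([.490,.211]);a=np.array([.2813,.9596]);n=np.array([a[1],-a[0]])
for nm,A in(('scene',Q),('wrist',P)):
  q=A.reshape(-1,3); q=q[(q[:,2]>.14)&(q[:,2]<.2)]; t=(q[:,:2]-c)@a; w=(q[:,:2]-c)@n; k=(abs(w)<.02)&(abs(t)<.15); print(nm,'end',t[k].min(),t[k].max())
  b=k&(abs(t)<.065)&(q[:,2]>.162); print(' block t',t[b].min(),t[b].max())
  for s in(-1,1):
    for lo,hi in((.07,.1),(.126,.138)):
      m=k&(s*t>lo)&(s*t<hi)&(abs(w)<.012); print(' ',s,lo,m.sum(),np.percentile(q[m,2],95) if m.any() else None, np.median(w[m]) if m.any() else None)
```

```text
scene end -0.13895166505508372 0.13796114144347205
 block t -0.05576106008882019 0.05614295571145393
  -1 0.07 41 0.1611669112493065 0.003196359168697864
  -1 0.126 22 0.16151336945785374 0.002720271001298542
  1 0.07 40 0.16141257234922973 0.004297473484505229
  1 0.126 1 0.1616505095037294 0.0036679997896917407
wrist end -0.13969962426144936 0.11411786098036161
 block t -0.05435281010801743 0.050689706996202365
  -1 0.07 530 0.1596084490599862 -0.0003814342421030965
  -1 0.126 248 0.15957263224497611 -1.0785797503337565e-05
  1 0.07 174 0.15928785222332778 -0.0004262155139666595
  1 0.126 0 None None
```

View pics/s10.png

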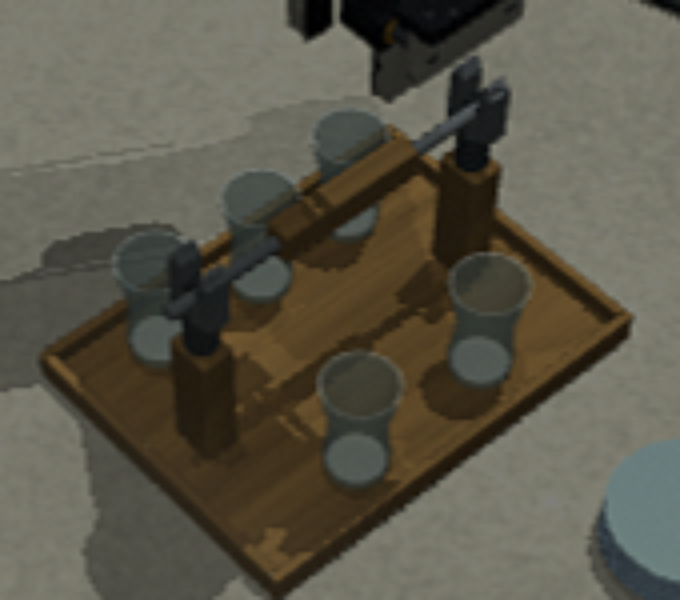

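View pics/w10.png

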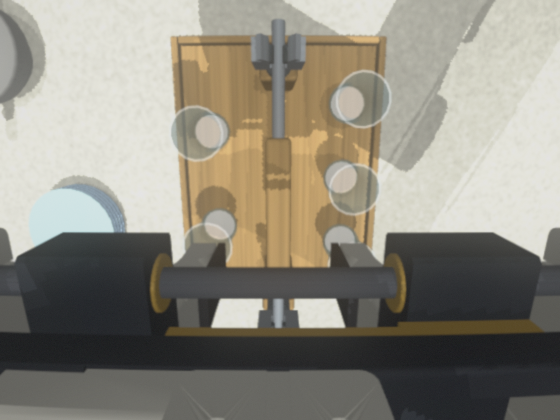

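The bar is level, with the rod's top at 0.160 m on both sides, so its axis is at about 0.155 m (home). It is centred and the glasses are unmoved. Handing in.

```bash
python3 -c "
from plant import r
print(r.close_job())"
```

```text
the job is handed in; nothing more can be done
None
```

I fitted the carrying bar into both posts, let it go and handed the job in at about 28 s. The hand-in gives no verdict, so the result below rests on my own last checks.

**What I did:** I gripped the bar at its middle and measured both posts with the wrist camera. I lowered the bar level into both slots and pressed slowly, nudging sideways to keep the side force low. The catches gave way at about 19–20 N total, roughly 10 N per post. I then eased the posts back up, opened the fingers and backed off straight up.

**Last checks:**
- **Height and level:** the wrist camera put the top of the rod at about 0.160 m on both sides of the block. That puts its centre line at about 0.155 m, which is home.
- **Posts:** both had risen back to their unloaded height.
- **Centring:** the rod ends lie within about 1 mm of symmetric along the rod. Sideways it is within about 0.5 mm in the wrist view.
- **Bystanders:** the glasses looked upright and unmoved. I did not measure the saucers, sugar pot or teapot afterwards, but the arm stayed clear of them.

**Disagreements and weak spots:**
- The scene camera read the rod about 3–4 mm to one side, but it had shown a similar offset of a few millimetres all along, so I put it down to calibration.
- The far left pin was hidden from the wrist camera. I judged it from that side of the rod, the post heights and the roughly even forces.
- While the bar was still gripped, a small tilting moment of about 0.27 N·m remained. It was gone after release.

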